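# Finger-test a safety edge

## Task

Test the safety edge lying on the desk: with the fingers closed, run the fingertips lightly along the top of its yellow and black segmented bar, from the red end to the blue end, so that each of the six segments dips a few millimetres in turn. Press gently, do not lift the edge or shove it along the desk, and leave the mug, tape measure and screwdriver alone. Finish clear of it, with all segments sprung back up.

Things in the scene. Friction and masses are not known exactly. Their poses are not given: they have to be found in the camera images.
- edge: The safety edge: loose angled aluminium rail, 0.9 kg, flat on the desk, 44 mm wide, walls 26 mm high; six sprung segments on top, caps 36 mm high. Origin on the underside at the bend. Red leg: from the origin along its -x, 166 mm. Blue leg: 166 mm along (0.819, 0.574, 0), 35 degrees left of +x. z up.
- bend_top (a point): Crown of the bar exactly at the bend, where the third and fourth segments meet, 46 mm above the edge's underside. The six segments form one continuous round bar, 20 mm in diameter, straight along each leg, its crown level all along.
- red_cap (a point): Centre of the top of the RED end cap (14 x 48 mm, with a black cable gland): the start end, 10 mm lower than the bar's crown.
- blue_cap (a point): Centre of the top of the BLUE end cap (14 x 48 mm): the far end, 10 mm lower than the bar's crown.
- seg0_top (a point): Top of the first (yellow, next to the red cap) segment: the crown of the round bar at the middle of the segment's 48 mm length. Site x runs along the edge towards the blue end, z up.
- seg0 (a joint): How far the first (yellow, next to the red cap) segment is pressed down: 0 = up, 0.008 m = hard stop. Its spring (700 N/m) pushes back with 0.7 N at first, 6.3 N at the stop, and raises it again. Its ends slope under its neighbours, so a fingertip slides smoothly across. Its switch works from 1 mm.
- seg1_top (a point): Top of the second (black) segment: the crown of the round bar at the middle of the segment's 48 mm length. Site x runs along the edge towards the blue end, z up.
- seg1 (a joint): How far the second (black) segment is pressed down: 0 = up, 0.008 m = hard stop. Its spring (700 N/m) pushes back with 0.7 N at first, 6.3 N at the stop, and raises it again. Its ends slope under its neighbours, so a fingertip slides smoothly across. Its switch works from 1 mm.
- seg2_top (a point): Top of the third (yellow, ends at the bend) segment: the crown of the round bar at the middle of the segment's 48 mm length. Site x runs along the edge towards the blue end, z up.
- seg2 (a joint): How far the third (yellow, ends at the bend) segment is pressed down: 0 = up, 0.008 m = hard stop. Its spring (700 N/m) pushes back with 0.7 N at first, 6.3 N at the stop, and raises it again. Its ends slope under its neighbours, so a fingertip slides smoothly across. Its switch works from 1 mm.
- seg3_top (a point): Top of the fourth (black, begins at the bend) segment: the crown of the round bar at the middle of the segment's 48 mm length. Site x runs along the edge towards the blue end, z up.
- seg3 (a joint): How far the fourth (black, begins at the bend) segment is pressed down: 0 = up, 0.008 m = hard stop. Its spring (700 N/m) pushes back with 0.7 N at first, 6.3 N at the stop, and raises it again. Its ends slope under its neighbours, so a fingertip slides smoothly across. Its switch works from 1 mm.
- seg4_top (a point): Top of the fifth (yellow) segment: the crown of the round bar at the middle of the segment's 48 mm length. Site x runs along the edge towards the blue end, z up.
- seg4 (a joint): How far the fifth (yellow) segment is pressed down: 0 = up, 0.008 m = hard stop. Its spring (700 N/m) pushes back with 0.7 N at first, 6.3 N at the stop, and raises it again. Its ends slope under its neighbours, so a fingertip slides smoothly across. Its switch works from 1 mm.
- seg5_top (a point): Top of the sixth and last (black, next to the blue cap) segment: the crown of the round bar at the middle of the segment's 48 mm length. Site x runs along the edge towards the blue end, z up.
- seg5 (a joint): How far the sixth and last (black, next to the blue cap) segment is pressed down: 0 = up, 0.008 m = hard stop. Its spring (700 N/m) pushes back with 0.7 N at first, 6.3 N at the stop, and raises it again. Its ends slope under its neighbours, so a fingertip slides smoothly across. Its switch works from 1 mm.
- mug: White mug, 76 mm wide, 88 mm high, loose, beside the edge; leave alone. Origin at the centre of its underside.
- tape: Yellow tape measure, 68 x 36 x 62 mm high, loose, beside the edge; leave alone. Origin at the centre of its underside.
- driver: Screwdriver with a red handle, 170 mm long, lying loose beside the edge; leave alone. x along its length.

How it is judged:
By the outcome, as a careful person would: the job done as asked, in the order asked, and still so for the second after the job is handed in, with the robot touching nothing.
It also fails if it takes over 51 s, if anything falls off the work surface, if the arm or the gripper's body presses on something with over 40 N, if the wrist force passes 120 N, or if a joint passes its speed limit or range.

## Robot

A 7-joint arm with a two-finger parallel gripper is mounted at the origin on the work surface. World frame = base frame: x ahead of the robot, y to its left, z up, the work surface at z = 0. Lengths are in m, angles in rad, forces in N, time in s.
With the tool pointing down it reaches from about 0.425 to 0.925 m from the base axis. Payload 6.8 kg.
Tool frame: the origin (TCP) lies midway between the tips of the shut fingers; the grasp point (between the pads) lies 19 mm behind it (robot.hold_point_z is the distance from the TCP to the grasp point, in m); z points along the fingers, y is the line along which they close (so a half turn about z gives the same grasp; the last joint's range is limited). The gripper opens to 85 mm and grips with 20 to 120 N. Pads are 22 mm wide; open, the fingers measure 114 mm over their backs; the gripper's body (76 mm by 85 mm) begins 54 mm behind the grasp point. The pads swing forward as they close: fully open they stand 13 mm farther back than shut.
Start: joints at [-1.271, 0.477, 0.022, 1.555, -0.011, 1.109, -0.083], TCP at [0.268, 0.62, 0.231] pointing down, gripper open.
Joint ranges: [-2.96, 2.96], [-0.34, 2.1], [-1.41, 1.46], [0.24, 2.44], [-1.37, 4.51], [0.17, 1.92], [-2.96, 2.96]. Speed limits (rad/s): [2.39, 2.39, 3.14, 3.14, 3.14, 3.14, 3.14].

## Interface

Orientations are given as a unit quaternion [x, y, z, w].
In Python, from station import robot gives the robot as it stands.
- The arm moves only by the tool drive_tool, never from a script. Its argument "series" is one flat list of numbers, 7 for each row, row after row: the shift along the tool's x, y, z in units of 30 mm (1.0 is 30 mm), then the turn, a rotation vector about the tool's x, y, z in units of 8 degrees (1.0 is 8 degrees), then the closure, from -1 (fully open) to 1 (shut), so that 0 is half open. In form: [dx, dy, dz, ax, ay, az, grip, dx, dy, dz, ax, ay, az, grip, ...]. A call has 1 to 10 rows; each row shifts and turns the commanded pose from where the row before left it, along the tool's axes as they then stand; what a row does not reach is not made up. A row lasts 1/10 s, in which the tool goes at most 50 mm and 8.59 degrees, less where a joint would pass 70% of its speed; a pose out of reach is approached as far as the arm can. A call is refused whole if a number of a shift passes 1 or a number of a turn 1, either way. A call with a gripper value outside its range is refused whole. The fingers move at their own pace and stop on an object; "newtons" is the grip in N (left out, the last holds). Time passes only in rows, so rows that do not move let the fingers close. It gives the time, the measured TCP pose, the force and the opening at its end, in the units of the state.
- robot.get_state(): the state, without advancing time (a new reading comes with each control period).
- robot.get_image(name): name is "side" or "top" or "wrist"; returns a dict with "color" (480x640x3 uint8, red, green, blue), "camera_matrix" (3x3 intrinsics, pixels), "k1" (the pictures are not rectified: a ray, as slopes to the right and down, at radius r is drawn at 1 + k1 r^2 times it, then the intrinsics apply), "rvec" (rotation vector, rad) and "tvec" (3), from world to camera coordinates, as OpenCV has them; the wrist camera has in their place "tool_from_camera" (4x4, takes a point from camera to tool coordinates, whose origin is the TCP and whose axes are the flange's). Camera axes: x right, y down, z forward; pixel columns grow to the right and rows downward; lengths in m; the calibration is good to about 2 mm. A picture is of the moment at which its call begins: read the wrist's pose just before it. There is no depth.
- robot.close_job(): hands the job in, once; it reports no verdict.
The state is a dict: "time": time; "q": joint angles; "qd": joint speeds; "effort": joint torques, N m; "tool_pos": TCP position; "tcp_rot": TCP orientation; "ft_force": force on the tool from outside, world axes, zero at the start; "torque": the same for the moment, N m; "finger_gap": finger opening in m.
Only numpy, scipy, OpenCV 4.12 (cv2) and the standard library are available. Lean on these libraries where they do the work, as an engineer would, in place of code of your own. Each camera call takes 0.05 s, during which the arm holds its last target. There are 200 camera calls.

## Working session

There is one attempt and no reset: what is moved stays moved. The work goes in short steps, Python scripts to look and compute and a tool call to move; the robot and the scene stay as the last step left them, time stands still between calls to the robot, and variables do not carry over. Pictures are saved under pics/ and viewed, on a budget of 10 in all, crops included, one or two more only if the job needs it, and the job is handed in when it is done.

Besides the shell and the picture viewer there is one more tool, called after "Request:" by a JSON object that holds its "method" and its "body". drive_tool: Moves the arm, as the interface text tells. Its arguments: {"type":"object","properties":{"series":{"type":"array"},"newtons":{"type":"number"}},"required":["series"]}

```bash
ls; mkdir -p pics; cat > h.py <<'E'
import numpy as np,cv2
from scipy.spatial.transform import Rotation as R
from station import robot
def rays(im,uv,s=None):
    K=np.array(im["camera_matrix"]);uv=np.atleast_2d(uv).astype(float)
    d=(uv-[K[0,2],K[1,2]])/[K[0,0],K[1,1]]
    u=d.copy()
    for _ in range(20): u=d/(1+im["k1"]*(u**2).sum(1,keepdims=True))
    r=np.c_[u,np.ones(len(u))]
    if "rvec" in im:
        Rm=R.from_rotvec(np.ravel(im["rvec"])).as_matrix();return -Rm.T@np.ravel(im["tvec"]), r@Rm
    T=np.array(im["tool_from_camera"]);q=R.from_quat(s["tcp_rot"]).as_matrix()
    return q@T[:3,3]+s["tool_pos"], r@(q@T[:3,:3]).T
def onz(im,uv,z,s=None):
    o,d=rays(im,uv,s);return o+d*((z-o[2])/d[:,2])[:,None]
E
python3 - <<'E'
from h import *
import pickle
print(robot.get_state())
D={}
for n in("top","side"):
    D[n]=robot.get_image(n);cv2.imwrite(f"pics/{n}0.png",D[n]["color"][...,::-1])
    print({k:v for k,v in D[n].items() if k!="color"})
pickle.dump(D,open("d0.pkl","wb"))
E
```

```text
pics
{'time': 0.0, 'q': array([-1.27110269,  0.47780518,  0.02232572,  1.55643896, -0.0115238 ,
        1.10928113, -0.08313702]), 'qd': array([-0.00137042, -0.00012556,  0.00044972,  0.00240221,  0.00180125,
        0.00130889, -0.00060743]), 'effort': array([-8.49341359e-04, -5.96459413e+01,  1.60752095e+00, -2.81205386e+01,
        1.23738527e-02,  9.10616247e-03,  2.01133821e-05]), 'tool_pos': array([0.26746258, 0.61911568, 0.2303273 ]), 'tcp_rot': array([ 2.02493462e-01,  9.79283199e-01, -8.93074990e-04, -1.30266024e-04]), 'ft_force': array([ 0.26244231, -1.25335528, -0.00863762]), 'torque': array([ 0.05169182, -0.02801581,  0.02315352]), 'finger_gap': 0.08540238459838348}
{'camera_matrix': array([[494.57320988,   0.        , 322.95582014],
       [  0.        , 494.57320988, 239.65024534],
       [  0.        ,   0.        ,   1.        ]]), 'k1': -0.05636868119155482, 'rvec': array([ 2.14931151, -2.15938665,  0.25145095]), 'tvec': array([0.02864728, 0.58730579, 0.64269955])}
{'camera_matrix': array([[438.63611978,   0.        , 314.22586036],
       [  0.        , 438.63611978, 239.82200002],
       [  0.        ,   0.        ,   1.        ]]), 'k1': -0.10640114297423495, 'rvec': array([ 2.371007  , -0.32692876,  0.11642689]), 'tvec': array([-0.52368085,  0.20984945,  0.61406823])}
```

View pics/top0.png

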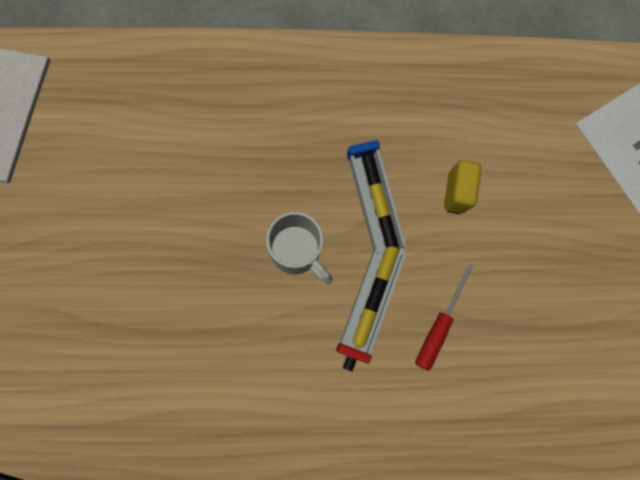

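View pics/side0.png

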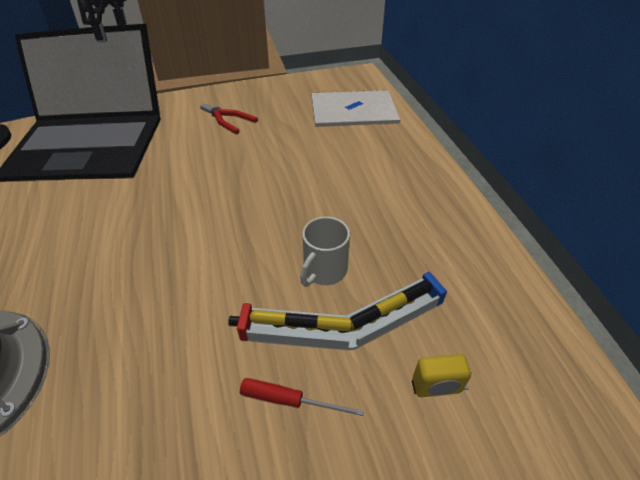

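Top view: red cap at (355,353), blue cap at (364,150) and the bend at about (391,248). The mug is at (295,243), the tape at (463,187) and the screwdriver around (440,330). The side view agrees. Next I'll measure the caps and the yellow segments.

```bash
cat > meas.py <<'E'
from h import *
import pickle
D=pickle.load(open("d0.pkl","rb"))
def blobs(im,lo,hi,box,amin):
    hsv=cv2.cvtColor(im["color"],cv2.COLOR_RGB2HSV);m=cv2.inRange(hsv,lo,hi)
    b=np.zeros_like(m);x0,y0,x1,y1=box;b[y0:y1,x0:x1]=m[y0:y1,x0:x1]
    n,l,s,c=cv2.connectedComponentsWithStats(b)
    return [(s[i,4],c[i],np.argwhere(l==i)[:,::-1]) for i in range(1,n) if s[i,4]>=amin]
box={"top":(330,130,410,375),"side":(225,270,450,352)}
for n in("top","side"):
    im=D[n];print(n,"cam",rays(im,[[320,240]])[0].round(3))
    for nm,lo,hi,z in(("red",(0,160,60),(6,255,255),.034),("blue",(105,150,40),(125,255,255),.034),("yel",(22,150,90),(35,255,255),.038)):
        for a,c,p in blobs(im,lo,hi,box[n],40):
            r=cv2.minAreaRect(p.astype(np.float32)); bx=onz(im,cv2.boxPoints(r),z)
            e=sorted([np.linalg.norm(bx[0]-bx[1]),np.linalg.norm(bx[1]-bx[2])])
            print(nm,a,c.round(1),"xyz",onz(im,[c],z)[0].round(4),"size mm",(np.array(e)*1000).round(0))
E
python3 meas.py
```

```text
top cam [0.466 0.065 0.733]
red 299 [353.4 353.3] xyz [ 0.4299 -0.016   0.034 ] size mm [13. 48.]
blue 291 [363.  148.3] xyz [ 0.7295 -0.0365  0.034 ] size mm [17. 49.]
yel 388 [379.2 199.8] xyz [ 0.649  -0.0577  0.038 ] size mm [18. 50.]
yel 393 [387.1 262.6] xyz [ 0.5564 -0.0664  0.038 ] size mm [17. 50.]
yel 450 [363.9 327.4] xyz [ 0.4655 -0.0309  0.038 ] size mm [17. 54.]
side cam [ 0.439 -0.397  0.587]
red 307 [243.4 320.3] xyz [ 0.4273 -0.0268  0.034 ] size mm [17. 64.]
blue 283 [435. 287.] xyz [ 0.7279 -0.0487  0.034 ] size mm [28. 56.]
yel 308 [391.6 302.3] xyz [ 0.6492 -0.059   0.038 ] size mm [18. 50.]
yel 344 [267.6 316.3] xyz [ 0.4633 -0.0321  0.038 ] size mm [18. 53.]
yel 343 [333.9 321.9] xyz [ 0.5549 -0.068   0.038 ] size mm [18. 52.]
```

Two views agree to within 2 mm. The bend is at about (0.578,-0.075), the red leg runs at -21.4° and the blue leg at 13.6°. Predicted against measured cap positions differ by no more than 3 mm. I'll close the fingers and go above the red end.

Request:
{"method": "drive_tool", "body": {"series": [-1,-0.9,0,0,0,0,1,-1,-0.9,0,0,0,0,1,-1,-0.9,0,0,0,0,1,-1,-0.9,0,0,0,0,1,-1,-0.9,0,0,0,0,1,-1,-0.9,0,0,0,0,1,-1,-0.9,0,0,0,0,1,-1,-0.9,0,0,0,0,1,-1,-0.9,0,0,0,0,1,-1,-0.9,0,0,0,0,1], "newtons": 20}}

```text
time: 1.1
tool_pos: [0.4362, 0.2511, 0.2311]
tcp_rot: [0.202, 0.979, -0.0, -0.0]
ft_force: [0.4, 0.6, 1.0]
finger_gap: 0.0004
```

Request:
{"method": "drive_tool", "body": {"series": [-1,-0.9,0,0,0,0,1,-1,-0.9,0,0,0,0,1,-1,-0.9,0,0,0,0,1,-1,-0.9,0,0,0,0,1,0,0,0,0,0,0,1,0,0,0,0,0,0,1]}}

```text
time: 1.7
tool_pos: [0.5033, 0.1053, 0.231]
tcp_rot: [0.204, 0.979, -0.0, -0.0]
ft_force: [0.1, 0.3, 0.8]
finger_gap: -0.0002
```

Request:
{"method": "drive_tool", "body": {"series": [0,-0.94,0,0,0,0,1,0,-0.94,0,0,0,0,1,0,-0.94,0,0,0,0,1,0,-0.94,0,0,0,0,1,-0.18,-0.94,0.6,0,0,0,1,0,0,1,0,0,0,1,0,0,1,0,0,0,1,0,0,0,0,0,0,1,0,0,0,0,0,0,1]}}

```text
time: 2.6
tool_pos: [0.4522, -0.0244, 0.1535]
tcp_rot: [0.202, 0.979, -0.0, -0.001]
ft_force: [0.4, -0.1, 1.3]
finger_gap: -0.0002
```

```bash
python3 - <<'E'
from h import *
import pickle
s=robot.get_state();im=robot.get_image("wrist");print(s["time"],s["tool_pos"],s["ft_force"],im["tool_from_camera"])
pickle.dump((s,im),open("w1.pkl","wb"))
cv2.imwrite("pics/w1.png",im["color"][...,::-1])
E
```

```text
2.6 [ 0.45221685 -0.02437259  0.15349526] [ 0.36263956 -0.14597245  1.28570655] [[-5.01891670e-04 -9.50368701e-01 -3.11125504e-01  7.90198441e-02]
 [ 9.99999224e-01 -1.22356292e-04 -1.23939595e-03  1.40359051e-03]
 [ 1.13981496e-03 -3.11125885e-01  9.50368026e-01 -1.42767015e-01]
 [ 0.00000000e+00  0.00000000e+00  0.00000000e+00  1.00000000e+00]]
```

View pics/w1.png

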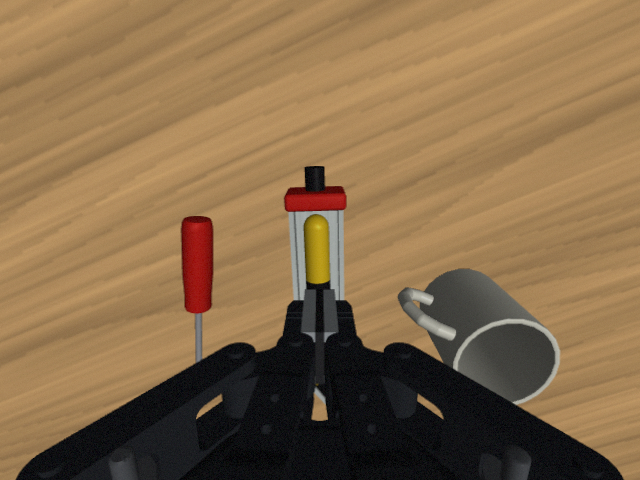

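The wrist view shows the fingers shut over the bar. The red cap is at (315,198), the first yellow segment spans rows 215–285 at about column 317, and the mug is well to the right. I'll cast these to points as a second measurement.

```bash
python3 - <<'E'
from h import *
import pickle
s,im=pickle.load(open("w1.pkl","rb"))
hsv=cv2.cvtColor(im["color"],cv2.COLOR_RGB2HSV)
m=cv2.inRange(hsv,(22,150,90),(35,255,255));m[:,:290]=0;m[:,345:]=0
rows=np.arange(225,281,10);mid=[[np.flatnonzero(m[r]).mean(),r] for r in rows]
P=onz(im,mid,.038,s);print(P.round(4))
v=P[0]-P[-1];print("dir",np.degrees(np.arctan2(-v[1],-v[0])))
print("cap back/front",onz(im,[[315,187],[316,208]],.036,s).round(4),"seg0 start",onz(im,[[317,215]],.040,s).round(4))
# distance of tool and of points from model line
b=np.array([.578,-.0755]);d=np.array([.931,-.364])
n=np.array([.364,.931])
for p in (*P[:,:2],s["tool_pos"][:2]): print("along %.1f across %.1f mm"%tuple(1e3*np.array([(p-b)@d,(p-b)@n])))
E
```

```text
[[ 0.4464 -0.0235  0.038 ]
 [ 0.4541 -0.0264  0.038 ]
 [ 0.4618 -0.0293  0.038 ]
 [ 0.4695 -0.0326  0.038 ]
 [ 0.4776 -0.0357  0.038 ]
 [ 0.4858 -0.0388  0.038 ]]
dir -21.240331264477778
cap back/front [[ 0.4194 -0.0126  0.036 ]
 [ 0.4345 -0.0183  0.036 ]] seg0 start [[ 0.439  -0.0194  0.04  ]]
along -141.4 across 0.5 mm
along -133.3 across 0.6 mm
along -125.0 across 0.7 mm
along -116.6 across 0.4 mm
along -108.0 across 0.5 mm
along -99.2 across 0.6 mm
along -135.7 across 1.8 mm
```

Three views now agree to within 1 mm across the bar. I'll descend to just above the crown, then press in small steps.

Request:
{"method": "drive_tool", "body": {"series": [0,-0.04,0.9,0,0,0,1,0,0,0.9,0,0,0,1,0,0,0.9,0,0,0,1,0,0,0.5,0,0,0,1,0,0,0.2,0,0,0,1,0,0,0,0,0,0,1,0,0,0,0,0,0,1]}}

```text
time: 3.35
tool_pos: [0.453, -0.0263, 0.0525]
tcp_rot: [0.202, 0.979, 0.0, 0.001]
ft_force: [-0.6, -0.5, -0.6]
finger_gap: 0.0001
```

Request:
{"method": "drive_tool", "body": {"series": [0,0,0.1,0,0,0,1,0,0,0.1,0,0,0,1,0,0,0.07,0,0,0,1,0,0,0.05,0,0,0,1,0,0,0.03,0,0,0,1,0,0,0,0,0,0,1,0,0,0,0,0,0,1]}}

```text
time: 4.05
tool_pos: [0.4525, -0.0265, 0.041]
tcp_rot: [0.203, 0.979, 0.0, 0.001]
ft_force: [1.6, 0.4, 3.5]
finger_gap: -0.0
```

```bash
python3 - <<'E'
from h import *
s=robot.get_state();im=robot.get_image("side");print(s["time"],s["tool_pos"],s["ft_force"])
c=im["color"][240:380,200:470,::-1];cv2.imwrite("pics/s1.png",cv2.resize(c,None,fx=2.9,fy=2.9,interpolation=cv2.INTER_CUBIC))
E
```

```text
4.05 [ 0.45250009 -0.02649405  0.04101615] [1.64684638 0.37714765 3.49476403]
```

View pics/s1.png

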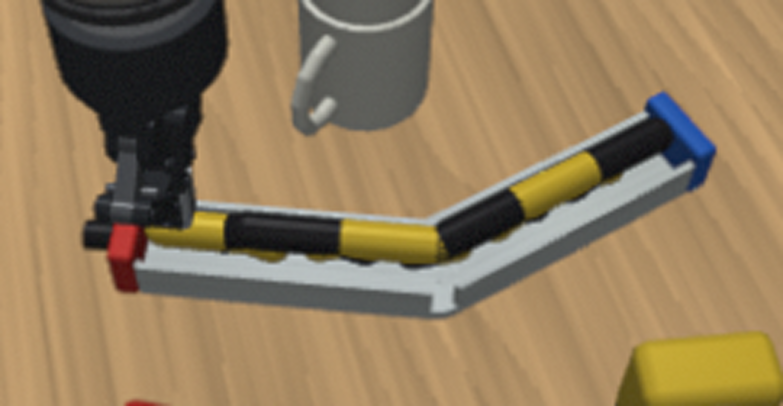

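The side view shows the shut fingertips on the first segment at (160,215), which has dipped. Caps and rail are in place, the other segments are up, and fz is about 3.5 N, which matches 4–5 mm. Now I'll sweep along the red leg.

Request:
{"method": "drive_tool", "body": {"series": [-0.2,0.007,0,0,0,0,1,-0.2,0.007,0,0,0,0,1,-0.2,0.007,0,0,0,0,1,-0.2,0.007,0,0,0,0,1,-0.2,0.007,0,0,0,0,1,-0.2,0.007,0,0,0,0,1,-0.2,0.007,0,0,0,0,1,-0.2,0.007,0,0,0,0,1]}}

```text
time: 4.9
tool_pos: [0.4956, -0.0441, 0.0405]
tcp_rot: [0.203, 0.979, -0.0, -0.002]
ft_force: [-6.3, 2.8, 7.8]
finger_gap: 0.0002
```

Lateral force is about 7 N at the step onto the second segment. I'll check whether the edge has moved before going on.

```bash
cat > chk.py <<'E'
from h import *
import pickle
D=pickle.load(open("d0.pkl","rb"))
s=robot.get_state();print(s["time"],s["tool_pos"].round(4),s["ft_force"].round(1))
for n,box in(("top",(330,130,410,375)),("side",(225,270,450,352))):
    im=robot.get_image(n);o=[]
    for J in(D[n],im):
        hsv=cv2.cvtColor(J["color"],cv2.COLOR_RGB2HSV)
        for lo,hi in(((105,150,40),(125,255,255)),((0,160,60),(6,255,255))):
            m=cv2.inRange(hsv,lo,hi);b=m*0;x0,y0,x1,y1=box;b[y0:y1,x0:x1]=m[y0:y1,x0:x1]
            k=cv2.moments(b,True);c=[k["m10"]/max(k["m00"],1),k["m01"]/max(k["m00"],1)];o.append((k["m00"],*c,onz(J,[c],.034)[0]))
    for i,nm in((0,"blue"),(1,"red")): print(n,nm,"area",o[i][0],o[i+2][0],"shift mm",((o[i+2][3]-o[i][3])*1e3)[:2].round(2))
E
python3 chk.py
```

```text
4.9 [ 0.4956 -0.0441  0.0405] [-6.3  2.8  7.8]
top blue area 291.0 292.0 shift mm [-0.17  0.03]
top red area 299.0 301.0 shift mm [-0.04  0.03]
side blue area 283.0 280.0 shift mm [0.   0.08]
side red area 307.0 326.0 shift mm [ 0.35 -0.04]
```

The edge has not moved. I'll ease the press by 1.5 mm and continue more slowly.

Request:
{"method": "drive_tool", "body": {"series": [0,0.03,-0.05,0,0,0,1,-0.15,0.006,0,0,0,0,1,-0.15,0.006,0,0,0,0,1,-0.15,0.006,0,0,0,0,1,-0.15,0.006,0,0,0,0,1,-0.15,0.006,0,0,0,0,1,-0.15,0.006,0,0,0,0,1,-0.15,0.006,0,0,0,0,1]}}

```text
time: 5.8
tool_pos: [0.5256, -0.0544, 0.042]
tcp_rot: [0.202, 0.979, 0.0, -0.001]
ft_force: [-3.9, 2.5, 6.1]
finger_gap: 0.0
```

Request:
{"method": "drive_tool", "body": {"series": [-0.15,0.006,0,0,0,0,1,-0.15,0.006,0,0,0,0,1,-0.15,0.006,0,0,0,0,1,-0.15,0.006,0,0,0,0,1,-0.15,0.006,0,0,0,0,1,-0.15,0.006,0,0,0,0,1,-0.15,0.006,0,0,0,0,1]}}

```text
time: 6.5
tool_pos: [0.5562, -0.0661, 0.0423]
tcp_rot: [0.203, 0.979, -0.0, 0.0]
ft_force: [-2.2, 0.3, 3.4]
finger_gap: -0.0
```

```bash
python3 chk.py
```

```text
6.5 [ 0.5562 -0.0661  0.0423] [-2.2  0.3  3.4]
top blue area 291.0 294.0 shift mm [-0.19 -0.1 ]
top red area 299.0 300.0 shift mm [-0.02  0.01]
side blue area 283.0 282.0 shift mm [-0.03  0.15]
side red area 307.0 329.0 shift mm [ 0.37 -0.14]
```

Still unmoved, mid-third segment. On to the bend, then turn onto the blue leg.

Request:
{"method": "drive_tool", "body": {"series": [-0.16,0.004,0,0,0,0,1,-0.16,0.004,0,0,0,0,1,-0.16,0.004,0,0,0,0,1,-0.16,0.004,0,0,0,0,1,-0.15,0.004,0,0,0,0,1,-0.12,0.09,0,0,0,0,1,-0.12,0.09,0,0,0,0,1,-0.12,0.09,0,0,0,0,1]}}

```text
time: 7.4
tool_pos: [0.5909, -0.0726, 0.0424]
tcp_rot: [0.203, 0.979, -0.0, -0.0]
ft_force: [-1.8, -0.6, 5.0]
finger_gap: 0.0002
```

Request:
{"method": "drive_tool", "body": {"series": [-0.12,0.095,0,0,0,0,1,-0.12,0.095,0,0,0,0,1,-0.12,0.09,0,0,0,0,1,-0.12,0.09,0,0,0,0,1,-0.12,0.09,0,0,0,0,1,-0.12,0.09,0,0,0,0,1,-0.12,0.09,0,0,0,0,1,-0.12,0.09,0,0,0,0,1,-0.12,0.09,0,0,0,0,1,-0.12,0.09,0,0,0,0,1]}}

```text
time: 8.4
tool_pos: [0.6348, -0.061, 0.0424]
tcp_rot: [0.203, 0.979, -0.0, -0.0]
ft_force: [-4.0, -0.5, 5.8]
finger_gap: -0.0001
```

```bash
python3 chk.py
```

```text
8.4 [ 0.6348 -0.061   0.0424] [-4.  -0.5  5.8]
top blue area 291.0 292.0 shift mm [-0.12 -0.12]
top red area 299.0 299.0 shift mm [0.03 0.12]
side blue area 283.0 282.0 shift mm [-0.05  0.09]
side red area 307.0 327.0 shift mm [ 0.28 -0.56]
```

Request:
{"method": "drive_tool", "body": {"series": [-0.12,0.09,0,0,0,0,1,-0.12,0.09,0,0,0,0,1,-0.12,0.09,0,0,0,0,1,-0.12,0.09,0,0,0,0,1,-0.12,0.09,0,0,0,0,1,-0.12,0.09,0,0,0,0,1,-0.12,0.09,0,0,0,0,1,-0.12,0.09,0,0,0,0,1,-0.12,0.09,0,0,0,0,1]}}

```text
time: 9.4
tool_pos: [0.6742, -0.0517, 0.0424]
tcp_rot: [0.203, 0.979, -0.0, -0.0]
ft_force: [-4.2, -0.0, 5.5]
finger_gap: 0.0003
```

Request:
{"method": "drive_tool", "body": {"series": [-0.12,0.09,0,0,0,0,1,-0.12,0.09,0,0,0,0,1,-0.12,0.09,0,0,0,0,1,-0.12,0.09,0,0,0,0,1,-0.12,0.09,0,0,0,0,1,-0.12,0.09,0,0,0,0,1,-0.12,0.09,0,0,0,0,1,-0.12,0.09,0,0,0,0,1]}}

```text
time: 10.2
tool_pos: [0.7095, -0.0428, 0.0422]
tcp_rot: [0.203, 0.979, 0.0, -0.0]
ft_force: [-2.8, -1.0, 3.7]
finger_gap: 0.0003
```

```bash
python3 chk.py; python3 - <<'E'
from h import *
im=robot.get_image("side")
c=im["color"][240:380,200:470,::-1];cv2.imwrite("pics/s2.png",cv2.resize(c,None,fx=2.9,fy=2.9,interpolation=cv2.INTER_CUBIC))
E
```

```text
10.2 [ 0.7095 -0.0428  0.0422] [-2.8 -1.   3.7]
top blue area 291.0 103.0 shift mm [-4.61 13.14]
top red area 299.0 148.0 shift mm [ 3.91 11.02]
side blue area 283.0 188.0 shift mm [ 0.54 -9.01]
side red area 307.0 313.0 shift mm [0.22 0.11]
```

View pics/s2.png

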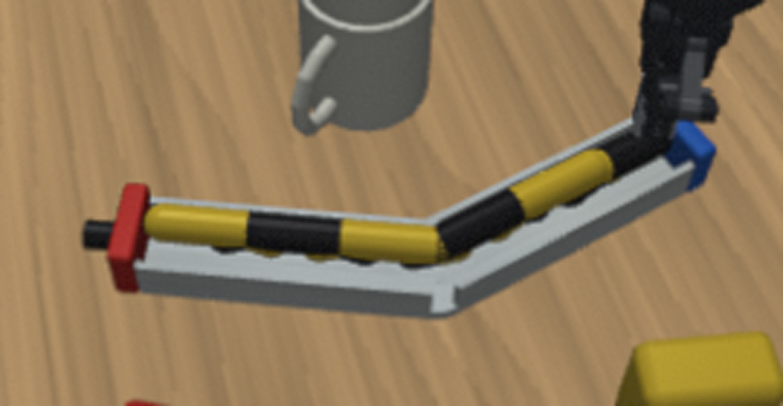

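The side view shows the fingertips on the last segment at (655,145), which has dipped. The other five are up again, and the rail is in its original place (the changed cap areas are the arm hiding them). I'll lift clear.

Request:
{"method": "drive_tool", "body": {"series": [0,0,-0.1,0,0,0,1,0,0,-0.2,0,0,0,1,0,0,-0.5,0,0,0,1,0,0,-1,0,0,0,1,0,0,-1,0,0,0,1,0,0,-1,0,0,0,1,0,0,-1,0,0,0,1,0,1,-0.5,0,0,0,1,0,1,0,0,0,0,1,0,1,0,0,0,0,1]}}

```text
time: 11.35
tool_pos: [0.7455, 0.0404, 0.2038]
tcp_rot: [0.203, 0.979, 0.001, 0.001]
ft_force: [0.6, 0.1, -0.6]
finger_gap: -0.0001
```

Request:
{"method": "drive_tool", "body": {"series": [0,1,0,0,0,0,1,0,1,0,0,0,0,1,0,1,0,0,0,0,1,0,1,0,0,0,0,1,0,0,0,0,0,0,1,0,0,0,0,0,0,1,0,0,0,0,0,0,1]}}

```text
time: 12.05
tool_pos: [0.7923, 0.1479, 0.202]
tcp_rot: [0.203, 0.979, -0.001, 0.0]
ft_force: [-0.3, -0.3, 0.2]
finger_gap: -0.0
```

```bash
python3 chk.py; python3 - <<'E'
from h import *
im=robot.get_image("side")
c=im["color"][210:420,200:480,::-1];cv2.imwrite("pics/s3.png",cv2.resize(c,None,fx=2.8,fy=2.8,interpolation=cv2.INTER_CUBIC))
E
```

```text
12.05 [0.7923 0.1479 0.202 ] [-0.3 -0.3  0.2]
top blue area 291.0 287.0 shift mm [-0.33 -0.1 ]
top red area 299.0 295.0 shift mm [0.07 0.19]
side blue area 283.0 283.0 shift mm [-0.11  0.13]
side red area 307.0 305.0 shift mm [0.01 0.2 ]
```

View pics/s3.png

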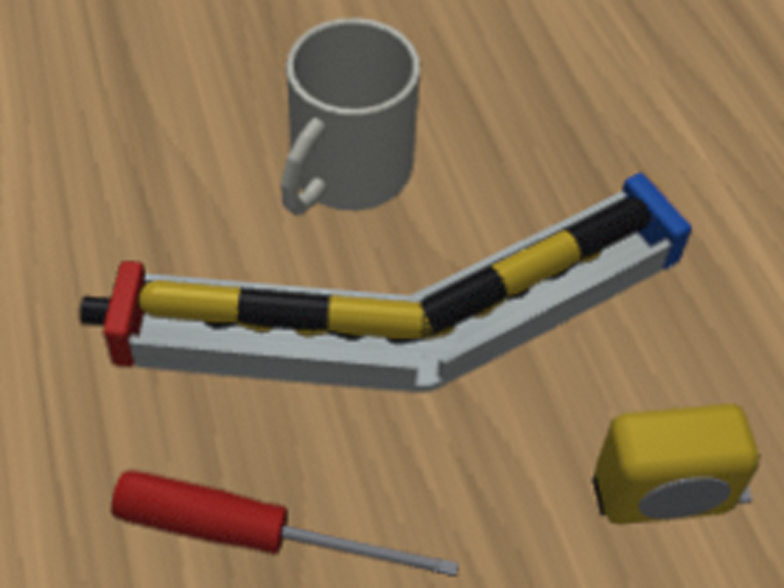

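All six segments, from (190,300) to (610,222), are level again. The caps have moved less than 0.4 mm, and the mug, tape measure and screwdriver are where they were. The arm is clear.

```bash
python3 -c "
from station import robot
print(robot.close_job())"
```

```text
the job is handed in; nothing more can be done
None
```

I ran the shut fingertips along the bar in one pass, from the red end round the bend to the blue end. The job is handed in, at about 12 s of the 51 s limit.

- **Press depth:** the fingertips stayed about 3.5–5.5 mm below the crown height of 46 mm. The first leg was the deeper part; I eased up by 1.5 mm about a third of the way along that leg. I judged dips from tip height, force and pictures, because the segment joints and switches cannot be read directly.
- **Forces:** the upward force read about 3.5–8 N. The highest sideways reading was about 7 N, at the step onto the second segment. I checked there and the edge had not moved. Readings were taken only at the end of each move, so brief peaks in between were not seen.
- **Final checks:**
  - Both end caps are within 0.4 mm of where they started, which is measurement noise.
  - All six segments are back up in the last picture.
  - The mug, tape measure and screwdriver look undisturbed in that picture; I did not measure them.
  - The arm is clear at a height of 0.20 m, with no force beyond noise.
- **One odd reading:** the cap check at the blue end showed false shifts of several millimetres, because the arm was hiding part of the caps. The check after lifting clear was normal.

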